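# Knock the lid locks home on a sample block

## Robot

A 6-joint arm with a two-finger parallel gripper is mounted at the origin on the work surface. World frame = base frame: x ahead of the robot, y to its left, z up, the work surface at z = 0. Lengths are in m, angles in rad, forces in N, time in s.
With the tool pointing down it reaches from about 0.3 to 0.775 m from the base axis. Payload 14.6 kg.
Tool frame: the origin (TCP) lies midway between the tips of the shut fingers; the grasp point (between the pads) lies 19 mm behind it (ctrl.hold_point_z is the distance from the TCP to the grasp point, in m); z points along the fingers, x is the direction in which the jaws open and shut, and the axes are right-handed (so a half turn about z gives the same grasp; the last joint's range is limited). The gripper opens to 94 mm and grips with 3 to 60 N. Pads are 16 mm wide; open, the fingers measure 119 mm over their backs; the gripper's body (75 mm by 177 mm) begins 78 mm behind the grasp point.
Start: joints at [-1.221, 0.3, 1.521, -0, 1.321, -0.067], TCP at [0.223, -0.503, 0.205] pointing down, gripper open.
Joint ranges: [-3.03, 3.03], [-0.79, 2.21], [0.23, 2.52], [-1.04, 4.18], [0, 3.07], [-2.55, 2.55]. Speed limits (rad/s): [2.22, 2.22, 2.57, 3.14, 3.14, 3.14].

## Interface

Orientations are given as [roll, pitch, yaw] about the fixed x, y, z axes, in that order (R = Rz(yaw) Ry(pitch) Rx(roll)).
In Python, from station import ctrl, viewer, ticket, nets gives the robot as it stands.
- The arm moves only by the tool carry_out, never from a script. Its argument "commands" is one flat list of numbers, 7 for each row, row after row: the closure, from -1 (fully open) to 1 (shut), so that 0 is half open, then the shift along the world's x, y, z in cm, then the turn, a rotation vector about the world's x, y, z in rad. In form: [gripper, tx, ty, tz, ax, ay, az, gripper, tx, ty, tz, ax, ay, az, ...]. A call has 1 to 12 rows; each row is the pose to reach, as a shift and turn from the pose measured when the call began; what a row does not reach only later rows make up. A row lasts 1/12 s, in which the tool goes at most 41.7 mm and 7.16 degrees, less where a joint would pass 70% of its speed; a pose out of reach is approached as far as the arm can. A call with a gripper value outside its range is refused whole. The fingers move at their own pace and stop on an object; "force" is the grip in N (left out, the last holds). Time passes only in rows, so rows that repeat a pose let the fingers close. It gives the time, the measured TCP pose, the force and the opening at its end, in the units of the state.
- ctrl.get_obs(): the state, without advancing time (a new reading comes with each control period).
- viewer.camera(name): name is "scene" or "top"; returns (picture, depth): 400x640x3 uint8, blue, green, red; 400x640 float32, m along the optical axis (not along the pixel's ray), 0 where there is no reading.
- viewer.camera_info(name): a dict with "fx", "fy", "cx", "cy" (pixels), "R" (3x3) and "t" (3): a world point X has camera coordinates R X + t. Camera axes: x right, y down, z forward; pixel columns grow to the right and rows downward; lengths in m; the calibration is good to about 2 mm. A picture is of the moment at which its call begins. camera_info takes no time and is no camera call.
- ticket.hand_in(): hands the job in, once; it reports no verdict.
Trained networks look in the newest picture that a camera, given by its name, has taken for a name from the list of things; names that differ only in an ending like _2 or _b are one class to them, and where a whole thing is asked for, a point or a joint stands for the part that bears it (a point fixed in the world has none). Each returns a list of dicts, best first, with "confidence" (0 to 1); they miss things now and then, are a little off and sometimes report something else, mostly with a low value. They report only what shows in the picture. A call takes as long as a camera call. They do not tell look-alikes from the thing itself.
- nets.silhouettes(camera, thing): "region" (400x640 bool, what is visible of it) and "extent" ([left, top, right, bottom] in pixels, round what is visible of it).
The state is a dict: "time_s": time; "qpos": joint angles; "joint_vel": joint speeds; "tau": joint torques, N m; "ee_pos": TCP position; "eef_rot": TCP orientation; "force": force on the tool from outside, world axes, zero at the start; "moment": the same for the moment, N m; "grip_width": finger opening in m.
Only numpy, scipy, OpenCV 4.12 (cv2) and the standard library are available. Lean on these libraries where they do the work, as an engineer would, in place of code of your own. Each camera call takes 0.05 s, during which the arm holds its last target. There are 200 camera calls.

## Task

Lock the sloping lid of the sample block: take the mallet by its handle and knock both lock pins down until each one snaps and stays fully home, using brisk blows square on the pin's cap along its own slope, not slow pushes. Then lay the mallet back in its stand as it was, head on its two rails and handle in the fork. Hit the pins with the mallet only, do not ram them on against the rubber pads they land on, and leave the glassware and other things around where they are.

Things in the scene. Friction and masses are not known exactly. Their poses are not given: they have to be found in the camera images.
- mallet: mallet: upright steel head 44 mm across, 70 mm long, wooden handle 24 mm wide, 22 mm high. Origin: centre of the head's lower face; z: up along the head; x: away from the handle, which runs from x = -20 to -190 mm, axis at z = 35 mm. A white striking tip 22 mm across sticks out below the lower face by 6 to 36 mm, differently each time, hidden in the stand. 0.27 to 0.5 kg
- stand: fixed aluminium mallet stand, plate 270 x 90 x 10 mm. Origin: centre of the plate's underside; x: from fork to head end. The head's lower face rests 52 mm above the table on two rails (60 mm long, 34 mm gap along x), at x = 70 mm, y = 0, its tip hanging between them; the handle lies in the fork at x = -80 mm (saddle 76 mm above the table, 38 mm between prongs, prong tops at 94 mm)
- block: fixed sample block, base 230 x 220 mm, 165 mm tall, with a black lid sloping 30 degrees, low edge towards its -x, high edge towards its +x. Origin: centre of its underside. Centre of the lid's upper face at (0, 0, 105) mm; the two lock pins stand square to the lid on its middle line, 62 mm to either side (block's +y and -y)
- cap_left: cap of the left lock pin (at the block's +y side): steel disc 28 mm across, 10 mm thick, on a 16 mm rod. Origin: centre of its flat top; z: along the pin, out of the lid, 30 degrees from vertical. Top 46 mm off the lid when up, 20 mm when home. Steel cheeks 22 mm high and 44 mm long guard it, inner faces 31 mm from its axis in the block's y
- cap_right: cap of the right lock pin (at the block's -y side): steel disc 28 mm across, 10 mm thick, on a 16 mm rod. Origin: centre of its flat top; z: along the pin, out of the lid, 30 degrees from vertical. Top 46 mm off the lid when up, 20 mm when home. Steel cheeks 22 mm high and 44 mm long guard it, inner faces 31 mm from its axis in the block's y
- pin_left (a joint): travel (m) of the left lock pin into the lid along its own axis: 0 = up, as found; 0.026 = home on its rubber pad. A toggle spring pushes back (6 N at first, 14 N at 8 mm, none at 22 mm): short of 22 mm the pin flies back up, past it the pin snaps home and stays. Pressed further, the pad gives 1 mm per 4.5 N and is crushed at 0.032
- pin_right (a joint): travel (m) of the right lock pin into the lid along its own axis: 0 = up, as found; 0.026 = home on its rubber pad. A toggle spring pushes back (6 N at first, 14 N at 8 mm, none at 22 mm): short of 22 mm the pin flies back up, past it the pin snaps home and stays. Pressed further, the pad gives 1 mm per 4.5 N and is crushed at 0.032
- cell: bystander: steel extraction cell, upright cylinder 46 mm across, 110 mm tall; origin at the centre of its underside
- beaker: bystander: open glass beaker, 60 mm across, 85 mm tall; origin at the centre of its underside
- amber: bystander: amber glass bottle with red cap, 72 mm across, 170 mm tall; origin at the centre of its underside
- clear: bystander: clear glass bottle with red cap, 80 mm across, 180 mm tall; origin at the centre of its underside
- wash: bystander: white plastic bottle, 56 mm across, 150 mm tall; origin at the centre of its underside
- jar: bystander: amber jar, 68 mm across, 75 mm tall; origin at the centre of its underside
There are look-alikes about, which are no part of the job. Leave any yellow look-alike of the mallet alone.

How it is judged:
By the outcome, as a careful person would: the job done as asked, in the order asked, and still so for the second after the job is handed in, with the robot touching nothing.
It also fails if it takes over 59 s, if anything falls off the work surface, if the arm or the gripper's body presses on something with over 40 N, if the wrist force passes 120 N, or if a joint passes its speed limit or range.

## Working session

There is one attempt and no reset: what is moved stays moved. The work goes in short steps, Python scripts to look and compute and a tool call to move; the robot and the scene stay as the last step left them, time stands still between calls to the robot, and variables do not carry over. Pictures are saved under pics/ and viewed, about 8 in all and at most 12, crops included, and the job is handed in when it is done.

Besides the shell and the picture viewer there is one more tool, called after "Request:" as name(argument=value, ...), one argument or row to a line, values as JSON. carry_out: Moves the arm, as the interface text tells. Its arguments: {"type":"object","properties":{"commands":{"type":"array","items":{"type":"number"}},"force":{"type":"number"}},"required":["commands"]}

```bash
ls; mkdir -p pics; python3 - <<'E'
from station import ctrl,viewer,nets
import cv2,numpy as np
ims=[]
for c in("scene","top"):
    p,d=viewer.camera(c); cv2.imwrite(f"pics/{c}0.png",p); np.save(f"pics/{c}0.npy",d)
    i=viewer.camera_info(c); print(c,i)
    for t in("mallet","stand","block","cap_left"):
        for r in nets.silhouettes(c,t)[:4]: print(t,r["confidence"],r["extent"])
print(ctrl.get_obs(), ctrl.hold_point_z)
E
```

```text
pics
scene {'fx': 392.01248379144596, 'fy': 392.01248379144596, 'cx': 310.05568723868436, 'cy': 202.50134963902312, 'R': array([[-0.27948976,  0.96011629,  0.0078857 ],
       [ 0.53732387,  0.16321086, -0.82743294],
       [-0.79571888, -0.22702186, -0.56150916]]), 't': array([ 0.16648486, -0.2008844 ,  1.79503519])}
mallet 0.88 [335.0, 182.6, 382.1, 210.9]
mallet 0.68 [256.4, 168.3, 290.6, 196.7]
mallet 0.48 [327.9, 213.5, 415.0, 278.2]
stand 0.66 [222.4, 197.2, 276.7, 260.6]
block 0.84 [327.5, 211.8, 413.6, 278.8]
top {'fx': 389.2023665296257, 'fy': 389.2023665296257, 'cx': 315.1420549774211, 'cy': 196.78836411568756, 'R': array([[ 0.01987035, -0.99979096,  0.0048178 ],
       [-0.99855417, -0.02008604, -0.049861  ],
       [ 0.04994734, -0.00382008, -0.99874455]]), 't': array([-0.00809822,  0.53777161,  1.25380451])}
mallet 0.64 [376.6, 137.5, 392.5, 208.4]
mallet 0.64 [376.9, 230.2, 400.7, 296.3]
mallet 0.63 [252.8, 237.1, 312.4, 282.9]
stand 0.63 [361.2, 131.3, 395.7, 212.6]
block 0.66 [214.7, 120.6, 289.7, 206.5]
block 0.56 [443.4, 158.7, 484.4, 186.2]
{'time_s': 0.5, 'qpos': array([-1.22057953e+00,  2.99921480e-01,  1.52099041e+00, -4.35766837e-06,
        1.32070154e+00, -6.66199176e-02]), 'joint_vel': array([-3.42801627e-04,  9.54975529e-04,  7.16770937e-05,  1.84136895e-03,
       -6.33337152e-04, -2.33501739e-04]), 'tau': array([-7.80931005e-04, -5.31345892e+01, -3.52737880e+01,  7.08172820e-02,
        2.15192494e-02, -2.37845080e-05]), 'ee_pos': array([ 0.22266252, -0.50290571,  0.20543785]), 'eef_rot': array([ 3.14158982e+00,  2.10176019e-05, -1.15395854e+00]), 'force': array([-0.27284011,  0.06383042, -0.28823454]), 'moment': array([-0.14583685,  0.05492579, -0.00395581]), 'grip_width': 0.09404666814353282} 0.0188
```

```bash
python3 - <<'E'
import cv2
p=cv2.imread("pics/top0.png")[90:320,190:500]; q=cv2.resize(p,None,fx=2.58,fy=2.58,interpolation=cv2.INTER_CUBIC); cv2.imwrite("pics/a.png",q)
p=cv2.imread("pics/scene0.png")[130:300,200:430]; q=cv2.resize(p,None,fx=3.4,fy=3.4,interpolation=cv2.INTER_CUBIC); cv2.imwrite("pics/b.png",q)
E
```

```text
(no output)
```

View pics/a.png

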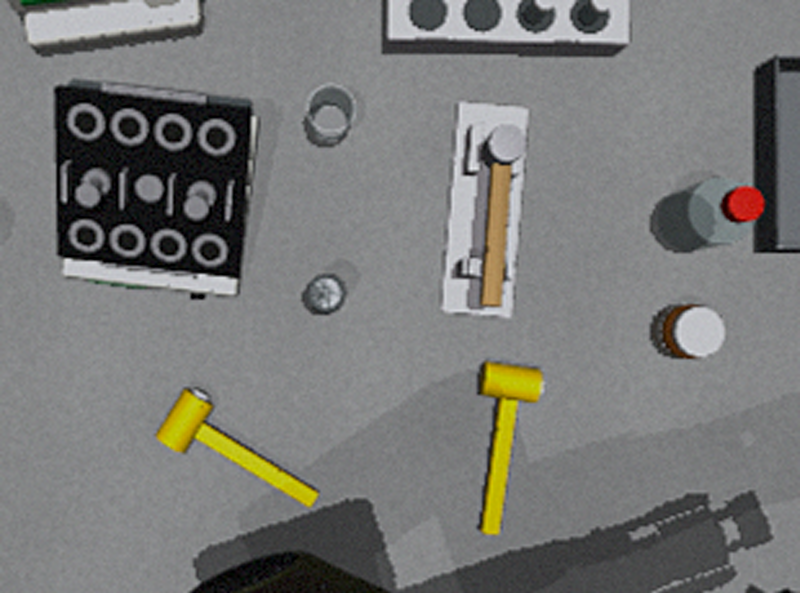

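View pics/b.png

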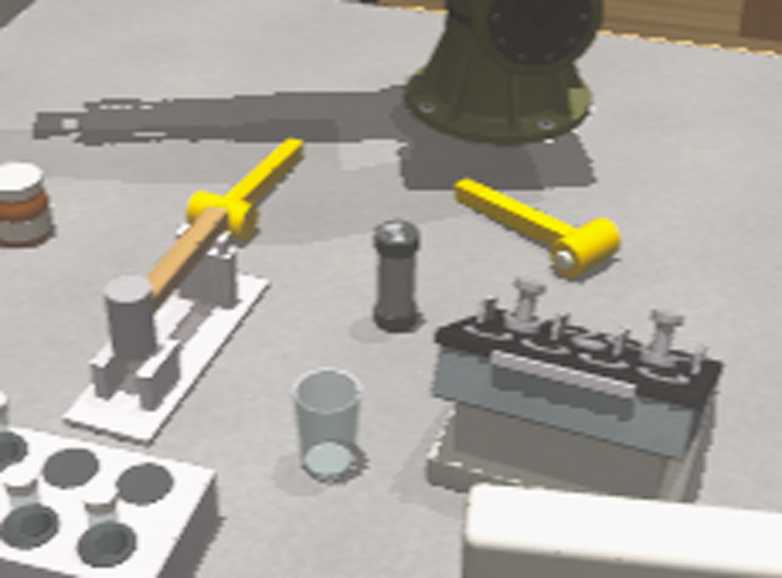

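The top crop shows the wooden-handled mallet in the white stand (head at crop (505,143), handle down to (492,300)). Both yellow mallets lie loose at (190,420) and (510,385), so they are the look-alikes. The block's two caps are at crop (90,190) and (198,205), with a knob between them. Next I'll measure.

```bash
cat > h.py <<'E'
import numpy as np,cv2
from station import ctrl,viewer,nets
def cloud(c,d):
    i=viewer.camera_info(c); v,u=np.mgrid[0:400,0:640]
    P=np.stack([(u-i["cx"])/i["fx"]*d,(v-i["cy"])/i["fy"]*d,d],-1)
    return (P-i["t"])@i["R"]
def proj(c,X):
    i=viewer.camera_info(c); q=i["R"]@np.array(X)+i["t"]; return [i["fx"]*q[0]/q[2]+i["cx"],i["fy"]*q[1]/q[2]+i["cy"]]
E
python3 - <<'E'
from h import *
np.set_printoptions(precision=4,suppress=True)
W={}
for c in("top","scene"):
    d=np.load(f"pics/{c}0.npy"); W[c]=cloud(c,d); im=cv2.imread(f"pics/{c}0.png"); hsv=cv2.cvtColor(im,cv2.COLOR_BGR2HSV)
    w=W[c]; ok=d>0
    # wood handle: orange-ish, z 0.08-0.12
    m=ok&(hsv[...,0]>8)&(hsv[...,0]<22)&(hsv[...,1]>80)&(w[...,2]>.085)&(w[...,2]<.115)
    P=w[m]; P=P[(P[:,0]>.35)&(P[:,0]<.7)&(P[:,1]<0)&(P[:,1]>-.35)]
    if len(P):
        mu=P.mean(0); u,s,vt=np.linalg.svd((P-mu)[:,:2]); print(c,"handle n",len(P),mu,"dir",vt[0],np.degrees(np.arctan2(vt[0][1],vt[0][0])),"range",np.ptp((P-mu)[:,:2]@vt[0]),"z pct",np.percentile(P[:,2],[5,50,95]))
        for s in(-1,1):
            k=np.argmax(s*((P-mu)[:,:2]@vt[0])); print("  end",P[k])
        near=mu[:2]
        Q=w[ok&(w[...,2]>.112)&(w[...,2]<.13)]; Q=Q[(np.abs(Q[:,0]-mu[0])<.16)&(np.abs(Q[:,1]-mu[1])<.06)]
        print("  headtop",len(Q),Q.mean(0),Q.min(0),Q.max(0))
        T=w[ok&(w[...,2]>.004)&(w[...,2]<.018)]; T=T[(np.abs(T[:,0]-mu[0])<.25)&(np.abs(T[:,1]-mu[1])<.07)]
        r=cv2.minAreaRect((T[:,:2]*1000).astype(np.float32)); print("  plate",r)
# block lid from top
w=W["top"]; d=np.load("pics/top0.npy")
B=w[120:206,214:290].reshape(-1,3); B=B[B[:,2]>.05]
rng=np.random.default_rng(0);best=None
for _ in range(800):
    a,b,e=B[rng.choice(len(B),3)]; n=np.cross(b-a,e-a); n/=np.linalg.norm(n)+1e-12; n*=np.sign(n[2])
    if n[2]<.8 or n[2]>.93: continue
    k=np.abs((B-a)@n)<.003
    if best is None or k.sum()>best.sum(): best=k
for _ in range(3):
    L=B[best]; mu=L.mean(0); n=np.linalg.svd(L-mu)[2][2]; n*=np.sign(n[2]); best=np.abs((B-mu)@n)<.003
print("lid",n,"tilt",np.degrees(np.arccos(n[2])),"uphill yaw",np.degrees(np.arctan2(-n[1],-n[0])),len(L),mu,"off",mu@n)
for c in W:
    A=W[c].reshape(-1,3); A=A[np.linalg.norm(A-mu,axis=1)<.16]; h=(A-mu)@n
    K=A[(h>.040)&(h<.052)]; y=K[:,1]
    for s in(K[y>mu[1]],K[y<=mu[1]]):
        print(c,"cap",len(s),s.mean(0) if len(s) else 0, np.median((s-mu)@n))
for t in("cell","beaker","amber","clear","wash","jar"):
    for r in nets.silhouettes("top",t)[:2]:
        P=w[r["region"]&(d>0)]; print(t,r["confidence"],np.median(P,0),P[:,2].max())
E
```

```text
top handle n 418 [ 0.5867 -0.1991  0.0976] dir [-0.9982  0.0605] 176.53059719489187 range 0.16795494168134245 z pct [0.0917 0.098  0.1016]
  end [ 0.6716 -0.2016  0.0994]
  end [ 0.5037 -0.1959  0.0903]
  headtop 170 [ 0.6923 -0.2075  0.122 ] [ 0.6717 -0.2277  0.1123] [ 0.7138 -0.1867  0.1281]
  plate ((585.184814453125, -199.06283569335938), (495.55169677734375, 139.1143035888672), 0.09199020266532898)
scene handle n 182 [ 0.5824 -0.1996  0.0975] dir [ 0.999  -0.0451] -2.58612069460469 range 0.154634970721221 z pct [0.0938 0.0977 0.1   ]
  end [ 0.5093 -0.2061  0.0963]
  end [ 0.6645 -0.198   0.0974]
  headtop 121 [ 0.6973 -0.2061  0.1205] [ 0.6726 -0.2284  0.1122] [ 0.7147 -0.1854  0.1261]
  plate ((552.9607543945312, -201.3853759765625), (131.57395935058594, 435.2705993652344), 89.22528076171875)
lid [-0.4957  0.046   0.8673] tilt 29.853451754832296 uphill yaw -5.304553585715212 3289 [0.6405 0.202  0.1099] off -0.21286142862620142
top cap 69 [0.6193 0.2712 0.1461] 0.045174991803127895
top cap 67 [0.6072 0.148  0.1461] 0.04541017470100816
scene cap 23 [0.6256 0.2719 0.1474] 0.042919336595339266
scene cap 21 [0.6138 0.1487 0.1475] 0.044098046607782604
cell 0.53 [0.5139 0.0001 0.1104] 0.11614056072656326
beaker 0.88 [ 0.7458 -0.0047  0.0323] 0.09020537874451497
amber 0.85 [0.5751 0.4348 0.1177] 0.17571087504664762
clear 0.82 [ 0.6151 -0.4426  0.1205] 0.1869616351201323
clear 0.59 [ 0.478  -0.4379  0.0734] 0.08109307923540425
wash 0.84 [0.4282 0.4457 0.1005] 0.15572471224066894
jar 0.87 [ 0.4782 -0.4377  0.0733] 0.08109307923540425
```

Request:
carry_out(
  commands=[-1,10,7,1,0,0,-0.12,-1,20,14,1,0,0,-0.25,-1,30,21,0,0,0,-0.37,-1,43.1,29.8,-4.5,0,0,-0.487,-1,43.1,29.8,-4.5,0,0,-0.487,-1,43.1,29.8,-4.5,0,0,-0.487,-1,43.1,29.8,-4.5,0,0,-0.487,-1,43.1,29.8,-4.5,0,0,-0.487,-1,43.1,29.8,-4.5,0,0,-0.487,-1,43.1,29.8,-4.5,0,0,-0.487,-1,43.1,29.8,-4.5,0,0,-0.487,-1,43.1,29.8,-4.5,0,0,-0.487],
  force=60,
)

```text
time_s: 1.8
ee_pos: [0.6218, -0.2263, 0.165]
eef_rot: [-3.142, -0.0, -1.641]
force: [0.3, -0.1, -0.1]
grip_width: 0.0939
```

Request:
carry_out(
  commands=[-1,0,0,0,0,0,0],
)

```text
time_s: 1.88
ee_pos: [0.6254, -0.2216, 0.163]
eef_rot: [3.14, 0.001, -1.636]
force: [-0.6, -0.2, 0.1]
grip_width: 0.0939
```

Request:
carry_out(
  commands=[-1,2.9,1.7,0,0,0,0,-1,2.9,1.7,0,0,0,0,-1,2.9,1.7,-2,0,0,0,-1,2.9,1.7,-5,0,0,0,-1,2.9,1.7,-7,0,0,0,-1,2.9,1.7,-7,0,0,0,-1,2.9,1.7,-7,0,0,0],
)

```text
time_s: 2.47
ee_pos: [0.654, -0.2047, 0.0928]
eef_rot: [3.139, 0.002, -1.636]
force: [-0.1, -0.0, 1.0]
grip_width: 0.094
```

```bash
python3 - <<'E'
from h import *
p,d=viewer.camera("scene"); o=ctrl.get_obs(); print(o["ee_pos"],o["eef_rot"],o["time_s"])
q=cv2.resize(p[130:260,190:330],None,fx=4,fy=4,interpolation=cv2.INTER_CUBIC); 
p,d=viewer.camera("top"); r=cv2.resize(p[110:230,340:420],None,fx=4,fy=4,interpolation=cv2.INTER_CUBIC)
r=cv2.copyMakeBorder(r,0,520-480,0,0,cv2.BORDER_CONSTANT); cv2.imwrite("pics/c.png",np.hstack([q[:, :480],r]))
E
```

```text
[ 0.65473246 -0.2049761   0.09432764] [ 3.14153251e+00  1.02051964e-03 -1.63653106e+00] 2.5167
```

View pics/c.png

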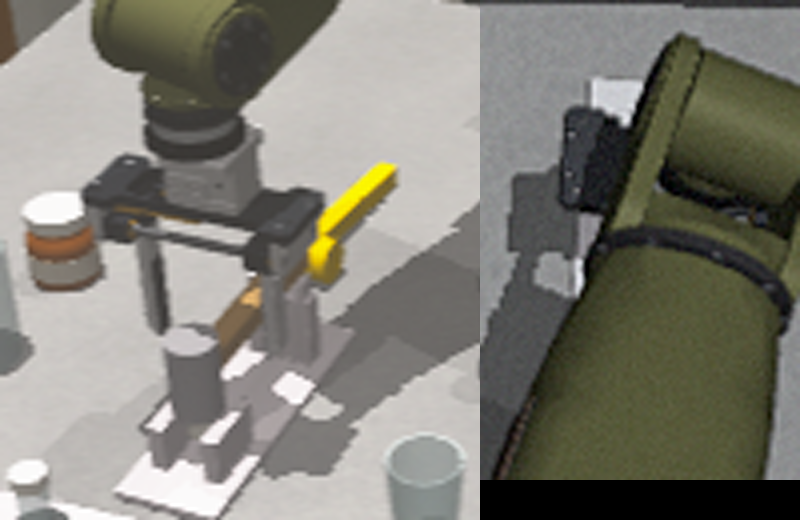

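The fingers straddle the wooden handle just behind the head, at crop (155,290) and (270,310). Next I'll lower and grip.

Request:
carry_out(
  commands=[-1,-0.05,0,-1.5,0,0,0,-1,-0.05,0,-2.6,0,0,0,-1,-0.05,0,-2.6,0,0,0,1,-0.05,0,-2.6,0,0,0,1,-0.05,0,-2.6,0,0,0,1,-0.05,0,-2.6,0,0,0,1,-0.05,0,-2.6,0,0,0,1,-0.05,0,-2.6,0,0,0,1,-0.05,0,-2.6,0,0,0,1,-0.05,0,-2.6,0,0,0],
  force=60,
)

```text
time_s: 3.4
ee_pos: [0.6546, -0.2051, 0.0692]
eef_rot: [-3.14, 0.001, -1.636]
force: [1.2, 0.1, 0.0]
grip_width: 0.051
```

Request:
carry_out(
  commands=[1,0,0,0,0,0,0,1,0,0,0,0,0,0,1,0,0,0,0,0,0],
)

```text
time_s: 3.65
ee_pos: [0.6546, -0.2051, 0.0692]
eef_rot: [-3.14, 0.001, -1.636]
force: [0.1, 0.1, 0.0]
grip_width: 0.0308
```

Let it finish closing, then lift.

Request:
carry_out(
  commands=[1,0,0,0,0,0,0,1,0,0,0,0,0,0,1,0,0,0,0,0,0,1,0,0,0,0,0,0],
)

```text
time_s: 3.98
ee_pos: [0.6546, -0.2051, 0.0692]
eef_rot: [-3.14, 0.0, -1.636]
force: [0.3, -1.4, 0.4]
grip_width: 0.0233
```

Request:
carry_out(
  commands=[1,0,0,1,0,0,0,1,0,0,3,0,0,0,1,0,0,6,0,0,0,1,0,0,9,0,0,0,1,0,0,12,0,0,0,1,0,0,15,0,0,0,1,0,0,15,0,0,0,1,0,0,15,0,0,0,1,0,0,15,0,0,0],
)

```text
time_s: 4.73
ee_pos: [0.6541, -0.2049, 0.2175]
eef_rot: [3.141, 0.001, -1.636]
force: [0.4, -0.3, -4.6]
grip_width: 0.0236
```

```bash
python3 - <<'E'
from h import *
o=ctrl.get_obs(); print(o["ee_pos"],o["eef_rot"],o["force"],o["moment"],o["time_s"],o["grip_width"])
p,d=viewer.camera("scene"); np.save("pics/d.npy",d); cv2.imwrite("pics/d_full.png",p)
u,v=map(int,proj("scene",o["ee_pos"]+[.04,0,0])); print(u,v)
q=cv2.resize(p[v-60:v+60,u-70:u+70],None,fx=5,fy=5,interpolation=cv2.INTER_CUBIC); cv2.imwrite("pics/d.png",q)
w=cloud("scene",d)
for y in range(v-30,v+45,3): print(y,[tuple(np.round(w[y,x]*1000).astype(int)) for x in (u-2,u+2)], p[y,u])
E
```

```text
[ 0.65408224 -0.20486648  0.21751756] [ 3.14065209e+00  1.28808924e-03 -1.63637313e+00] [ 0.41501172 -0.33166511 -4.61382492] [ 0.04018581 -0.01903112  0.02297369] 4.7333 0.023629774267812452
235 188
158 [(np.int64(662), np.int64(-219), np.int64(301)), (np.int64(141), np.int64(-480), np.int64(0))] [ 98 100 103]
161 [(np.int64(661), np.int64(-220), np.int64(291)), (np.int64(166), np.int64(-469), np.int64(-1))] [65 68 70]
164 [(np.int64(664), np.int64(-220), np.int64(282)), (np.int64(191), np.int64(-457), np.int64(-2))] [56 58 61]
167 [(np.int64(662), np.int64(-222), np.int64(271)), (np.int64(649), np.int64(-215), np.int64(265))] [57 60 63]
170 [(np.int64(675), np.int64(-216), np.int64(269)), (np.int64(674), np.int64(-203), np.int64(270))] [108 108 112]
173 [(np.int64(694), np.int64(-206), np.int64(271)), (np.int64(690), np.int64(-196), np.int64(270))] [197 194 200]
176 [(np.int64(709), np.int64(-199), np.int64(270)), (np.int64(704), np.int64(-190), np.int64(269))] [178 177 181]
179 [(np.int64(711), np.int64(-199), np.int64(261)), (np.int64(704), np.int64(-190), np.int64(259))] [ 95  9
[... 1231 characters left out ...]
p.int64(3))] [191 193 198]
215 [(np.int64(551), np.int64(-305), np.int64(0)), (np.int64(548), np.int64(-291), np.int64(1))] [189 193 196]
218 [(np.int64(567), np.int64(-298), np.int64(-1)), (np.int64(562), np.int64(-284), np.int64(-1))] [176 179 182]
221 [(np.int64(584), np.int64(-289), np.int64(0)), (np.int64(577), np.int64(-277), np.int64(-2))] [176 179 181]
224 [(np.int64(598), np.int64(-283), np.int64(-2)), (np.int64(597), np.int64(-267), np.int64(1))] [178 182 185]
227 [(np.int64(615), np.int64(-275), np.int64(-1)), (np.int64(669), np.int64(-229), np.int64(49))] [230 229 235]
230 [(np.int64(690), np.int64(-233), np.int64(52)), (np.int64(679), np.int64(-225), np.int64(45))] [242 241 246]
```

View pics/d.png

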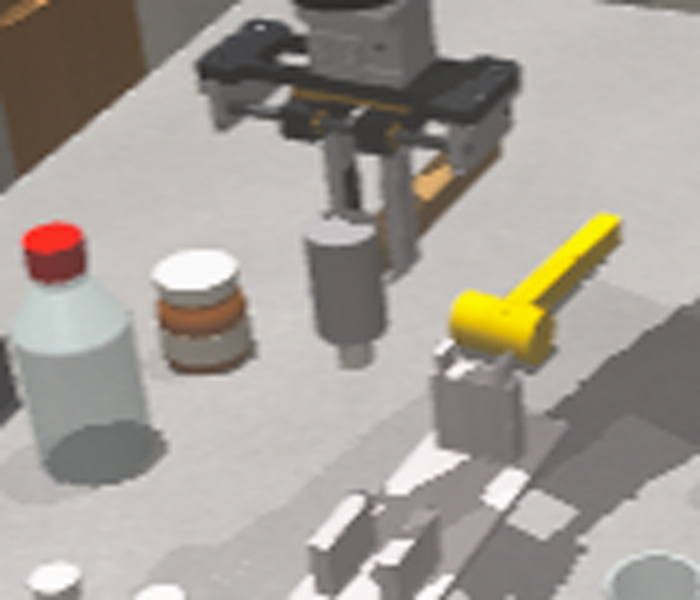

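```bash
python3 - <<'E'
from h import *
p=cv2.imread("pics/d_full.png").astype(int).mean(2); 
print(p[192:206,230:243].astype(int))
d=np.load("pics/d.npy"); print(np.round(d[198:205,230:243],3))
R=viewer.camera_info("scene"); C=-R["R"].T@R["t"]
ax=np.array([.694,-.2072]); dv=C[:2]-ax; dv/=np.linalg.norm(dv)
for z in (.2003,.185,.18,.175,.17): print(z,[round(x,2) for x in proj("scene",[*(ax+dv*.011),z])], [round(x,2) for x in proj("scene",[*(ax+dv*.022),z])])
E
```

```text
[[ 98 100 100  99 100  99  98  97  95  94  92  88 129]
 [ 98  99  99  99  99  99  99  97  96  94  92  88 149]
 [ 98 100 100  99  99  99  99  98  97  95  93 114 166]
 [ 98  99 101 100  99  99  99  98  97  95 116 165 195]
 [151 113 102 101 100 100 101 104 103 149 192 193 194]
 [199 187 149 114 114 121 125 121 115 140 181 195 194]
 [197 196 168 123 126 127 126 122 115 141 182 197 196]
 [195 194 166 122 126 127 125 122 117 141 181 195 195]
 [197 196 179 143 126 127 125 123 118 158 194 193 193]
 [196 197 179 147 135 129 127 141 176 196 194 193 194]
 [195 196 195 196 196 195 196 195 193 192 193 192 193]
 [198 196 194 194 196 193 193 193 193 193 193 194 195]
 [195 195 194 192 192 191 191 192 193 194 194 196 197]
 [196 196 195 193 191 192 194 193 192 191 194 196 197]]
[[1.519 1.523 1.52  1.176 1.175 1.177 1.173 1.178 1.181 1.189 1.527 1.517
  1.512]
 [1.515 1.516 1.512 1.185 1.181 1.179 1.179 1.179 1.183 1.186 1.513 1.513
  1.513]
 [1.511 1.504 1.511 1.182 1.18  1.176 1.177 1.184 1.185 1.19  1.507 1.509
  1.502]
 [1.503 1.499 1.501 1.501 1.183 1.181 1.179 1.188 1.186 1.505 1.5   1.498
  1.506]
 [1.492 1.495 1.499 1.501 1.494 1.494 1.492 1.492 1.49  1.491 1.498 1.497
  1.502]
 [1.493 1.488 1.489 1.489 1.489 1.489 1.484 1.491 1.491 1.487 1.487 1.484
  1.492]
 [1.484 1.48  1.486 1.485 1.486 1.486 1.48  1.481 1.484 1.485 1.482 1.487
  1.491]]
0.2003 [np.float64(235.43), np.float64(195.29)] [np.float64(235.66), np.float64(197.28)]
0.185 [np.float64(235.93), np.float64(199.56)] [np.float64(236.17), np.float64(201.57)]
0.18 [np.float64(236.09), np.float64(200.94)] [np.float64(236.33), np.float64(202.95)]
0.175 [np.float64(236.26), np.float64(202.32)] [np.float64(236.5), np.float64(204.34)]
0.17 [np.float64(236.42), np.float64(203.69)] [np.float64(236.66), np.float64(205.71)]
```

```bash
cat >> h.py <<'E'
from scipy.spatial.transform import Rotation as Ro
yb=np.radians(-5.45)
Rm=Ro.from_euler("ZY",[yb,-np.pi/6]); u,yv,n=Rm.as_matrix().T
caps={"R":np.array([.6065,.148,.1457]),"L":np.array([.6186,.2713,.1457])}
Rt=Rm*Ro.from_euler("x",np.pi)*Ro.from_euler("z",np.pi/2)   # tool: z=-n, x=-y
def goal(cap,g,L=.0245): return caps[cap]+n*(g+L+.0172)-.0395*u
def rel(cap,g,L=.0245):
    o=ctrl.get_obs(); R0=Ro.from_euler("xyz",o["eef_rot"]); P=goal(cap,g,L)
    rv=(Rt*R0.inv()).as_rotvec(); return np.round((P-o["ee_pos"])*100,2),np.round(rv,3)
E
python3 - <<'E'
from h import *
np.set_printoptions(suppress=True)
print("n",n,"u",u,Rt.as_matrix()[:,0])
for c in "RL": print(c,goal(c,.04),rel(c,.04),rel(c,0.))
d=np.load("pics/top0.npy"); w=cloud("top",d).reshape(-1,3)
for c in "RL":
    A=w[np.linalg.norm(w-caps[c],axis=1)<.03]-caps[c]; h=A@n; s=A[np.abs(h)<.003]
    print(c,len(s),"u,y,n mm",[(np.ptp(s@e)*1e3,np.mean([np.percentile(s@e,3),np.percentile(s@e,97)])*1e3,(s@e).mean()*1e3) for e in(u,yv,n)])
E
```

```text
n [-0.49773973  0.04748853  0.8660254 ] u [ 0.8621105  -0.08225255  0.5       ] [-0.09497707 -0.99547946  0.        ]
R [0.5317813  0.15512879 0.19670428] (array([-12.22,  36.  ,  -2.02]), array([-0.044, -0.524, -0.029])) (array([-10.22,  35.81,  -5.49]), array([-0.044, -0.524, -0.029]))
L [0.5438813  0.27842879 0.19670428] (array([-11.01,  48.33,  -2.02]), array([-0.044, -0.524, -0.029])) (array([-9.01, 48.14, -5.49]), array([-0.044, -0.524, -0.029]))
R 57 u,y,n mm [(np.float64(26.48672938303132), np.float64(0.45073792435172505), np.float64(0.6044509558881893)), (np.float64(24.163593207511024), np.float64(0.2684335517509576), np.float64(0.41171196985896646)), (np.float64(4.7767631095899725), np.float64(-0.5136583895707487), np.float64(-0.33949831587915397))]
L 54 u,y,n mm [(np.float64(26.325434744640933), np.float64(0.049491739517378355), np.float64(0.916933064068765)), (np.float64(24.219435333655113), np.float64(0.35257314240448934), np.float64(0.883449211860049)), (np.float64(4.649713096590492), np.float64(-0.0006871656577180953), np.float64(0.01217576811462981))]
```

Request:
carry_out(
  commands=[1,0,3,3,0,0,0,1,-3,7,6,0,0,0,1,-6,11,8,0,0,0,1,-8,15,9,0,0,0,1,-10,19,9,0,-0.1,0,1,-12,23,9,-0.02,-0.2,-0.01,1,-12,27,8,-0.03,-0.3,-0.015,1,-12.7,31,6,-0.035,-0.4,-0.02,1,-12.7,36,4,-0.044,-0.524,-0.029,1,-12.7,36,2,-0.044,-0.524,-0.029,1,-12.7,36,0,-0.044,-0.524,-0.029,1,-12.7,36,0,-0.044,-0.524,-0.029],
)

```text
time_s: 5.78
ee_pos: [0.5233, 0.157, 0.2096]
eef_rot: [-2.628, -0.004, -1.662]
force: [-0.3, -1.7, -5.7]
grip_width: 0.0235
```

Request:
carry_out(
  commands=[1,0,0,0,0,0,0,1,0,0,0,0,0,0],
)

```text
time_s: 5.95
ee_pos: [0.5228, 0.1567, 0.2085]
eef_rot: [-2.63, -0.005, -1.662]
force: [0.3, -0.2, -4.2]
grip_width: 0.0239
```

```bash
python3 - <<'E'
from h import *
o=ctrl.get_obs(); print(o["ee_pos"],o["eef_rot"],o["qpos"],o["time_s"],rel("R",.03))
E
```

```text
[0.52277541 0.15665082 0.20851084] [-2.63042098 -0.00508433 -1.66235346] [ 0.32403414  0.05313137  1.88840626 -0.3000841   0.75031958  2.15862877] 5.95 (array([ 1.4 , -0.2 , -2.05]), array([ 0.004, -0.013, -0.004]))
```

Request:
carry_out(
  commands=[1,1.0,-0.1,-1,0.004,-0.013,-0.004,1,2.3,-0.3,-3.6,0.004,-0.013,-0.004,1,2.3,-0.3,-3.6,0.004,-0.013,-0.004,1,2.3,-0.3,-3.6,0.004,-0.013,-0.004,1,2.3,-0.3,-3.6,0.004,-0.013,-0.004],
)

```text
time_s: 6.37
ee_pos: [0.5462, 0.1531, 0.1739]
eef_rot: [-2.617, 0.001, -1.668]
force: [0.0, 0.2, -3.8]
grip_width: 0.0234
```

```bash
python3 - <<'E'
from h import *
o=ctrl.get_obs(); print(o["ee_pos"],o["force"],o["moment"],o["time_s"],rel("R",.0))
p,d=viewer.camera("scene"); np.save("pics/e.npy",d); cv2.imwrite("pics/e_full.png",p)
q=cv2.resize(p[170:285,310:430],None,fx=5,fy=5,interpolation=cv2.INTER_CUBIC); cv2.imwrite("pics/e.png",q)
T=goal("R",0); # tip from measured
tip=o["ee_pos"]+.0395*u-n*(.0245+.0172)
print("tip above cap",(tip-caps["R"])@np.array([u,yv,n]).T*1e3, proj("scene",tip),proj("scene",caps["R"]))
E
```

```text
[0.54621    0.1530904  0.17392593] [ 0.01857186  0.24765221 -3.79655011] [0.06560169 0.59266763 0.00250986] 6.3667 (array([ 0.55,  0.01, -1.19]), array([-0.   ,  0.001,  0.002]))
tip above cap [ 1.21762061 -0.6587743  12.9948356 ] [np.float64(356.553269965842), np.float64(207.69126430259564)] [np.float64(355.97651615945887), np.float64(211.86781443198262)]
```

View pics/e.png

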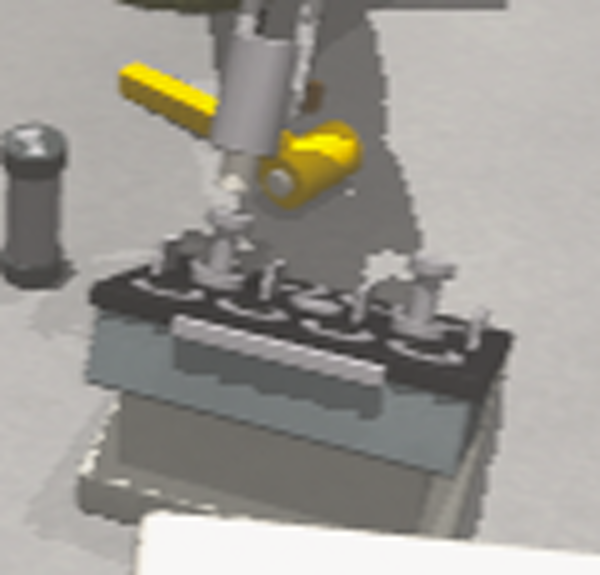

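Request:
carry_out(
  commands=[1,0.4,0.02,-0.93,0,0,0,1,0.4,0.02,-0.93,0,0,0,1,0.4,0.02,-0.93,0,0,0],
)

```text
time_s: 6.67
ee_pos: [0.5502, 0.1535, 0.1649]
eef_rot: [-2.616, 0.001, -1.667]
force: [-0.8, 0.3, -3.6]
grip_width: 0.0237
```

Request:
carry_out(
  commands=[1,0.07,-0.01,-0.13,0,0,0,1,0.07,-0.01,-0.13,0,0,0],
)

```text
time_s: 6.83
ee_pos: [0.5509, 0.1534, 0.1636]
eef_rot: [-2.616, 0.001, -1.667]
force: [0.2, 0.7, -4.6]
grip_width: 0.0235
```

Request:
carry_out(
  commands=[1,0.05,-0.01,-0.09,0,0,0,1,0.05,-0.01,-0.09,0,0,0],
)

```text
time_s: 7.0
ee_pos: [0.5514, 0.1534, 0.1626]
eef_rot: [-2.616, 0.001, -1.667]
force: [-0.3, 0.5, -4.4]
grip_width: 0.0234
```

Request:
carry_out(
  commands=[1,0.05,0,-0.09,0,0,0,1,0.05,0,-0.09,0,0,0],
)

```text
time_s: 7.17
ee_pos: [0.5519, 0.1534, 0.1618]
eef_rot: [-2.616, 0.001, -1.667]
force: [-3.5, 0.6, -1.3]
grip_width: 0.0233
```

Request:
carry_out(
  commands=[1,0.05,0,-0.09,0,0,0,1,0.05,0,-0.09,0,0,0],
)

```text
time_s: 7.33
ee_pos: [0.5524, 0.1534, 0.1609]
eef_rot: [-2.616, 0.001, -1.667]
force: [-4.0, -0.6, 0.3]
grip_width: 0.0233
```

Request:
carry_out(
  commands=[1,-1.5,0.13,2.6,0,0,0,1,-2.98,0.27,5.18,0,0,0,1,-2.98,0.27,5.18,0,0,0,1,-2.98,0.27,5.18,0,0,0,1,-2.98,0.27,5.18,0,0,0],
)

```text
time_s: 7.75
ee_pos: [0.5226, 0.156, 0.2119]
eef_rot: [-2.617, 0.0, -1.667]
force: [0.7, 0.2, -4.4]
grip_width: 0.0229
```

```bash
python3 - <<'E'
from h import *
o=ctrl.get_obs(); C=np.array([.5517,.1534,.1621]); print(o["ee_pos"],o["force"],o["moment"],rel("R",.0)[1])
A=np.array([u,yv,n]).T
print((o["ee_pos"]-C)@A*1e3)
for g in(.017,-.025): print(g,(C+g*n-o["ee_pos"])*100)
E
```

```text
[0.52257076 0.15599402 0.21187767] [ 0.68646952  0.16922846 -4.42000354] [0.07890928 0.54675236 0.00074669] [-0.     0.001  0.001]
[-0.43715146 -0.18431136 57.73069584]
0.017 [ 2.06676638 -0.17867197 -3.50552416]
-0.025 [ 4.15727324 -0.37812382 -7.14283085]
```

Request:
carry_out(
  commands=[1,2.07,-0.18,-3.51,0,0,0,1,4.16,-0.38,-7.14,0,0,0,1,4.16,-0.38,-7.14,0,0,0],
)

```text
time_s: 8.0
ee_pos: [0.5633, 0.151, 0.1313]
eef_rot: [-2.628, -0.004, -1.668]
force: [-0.6, 0.0, -6.1]
grip_width: 0.0234
```

Request:
carry_out(
  commands=[1,-1.5,0.13,2.6,0,0,0,1,-2.98,0.27,5.18,0,0,0,1,-3.98,0.36,6.9,0,0,0,1,-3.98,0.36,6.9,0,0,0,1,-3.98,0.36,6.9,0,0,0,1,-3.98,0.36,6.9,0,0,0],
)

```text
time_s: 8.5
ee_pos: [0.5234, 0.1543, 0.1991]
eef_rot: [-2.629, -0.004, -1.668]
force: [0.3, -0.6, -3.7]
grip_width: 0.0234
```

```bash
python3 - <<'E'
from h import *
o=ctrl.get_obs(); C=np.array([.5517,.1534,.1621]);A=np.array([u,yv,n]).T; print((o["ee_pos"]-C)@A*1e3,o["force"],o["moment"])
p,d=viewer.camera("scene"); np.save("pics/f.npy",d); cv2.imwrite("pics/f_full.png",p)
w=cloud("scene",d).reshape(-1,3)
for c in "RL":
    a=(w-caps[c])@A; k=(np.hypot(a[:,0],a[:,1])<.013)&(a[:,2]<.01)&(a[:,2]>-.05); print(c,np.round(np.histogram(a[k,2]*1e3,np.arange(-50,12,4))[0]))
q=cv2.resize(p[170:285,310:430],None,fx=5,fy=5,interpolation=cv2.INTER_CUBIC); cv2.imwrite("pics/f.png",q)
E
```

```text
[-5.99645304 -1.7974875  46.16339614] [ 0.34684286 -0.60130809 -3.73505891] [ 0.1083256   0.55537272 -0.00587321]
R [ 0  2  3  7  7 11  6  0  0  0  0  0  0  0  0]
L [ 1  2  3 10  8  8  8  7  7  7  8  9 10  0  0]
```

View pics/f.png

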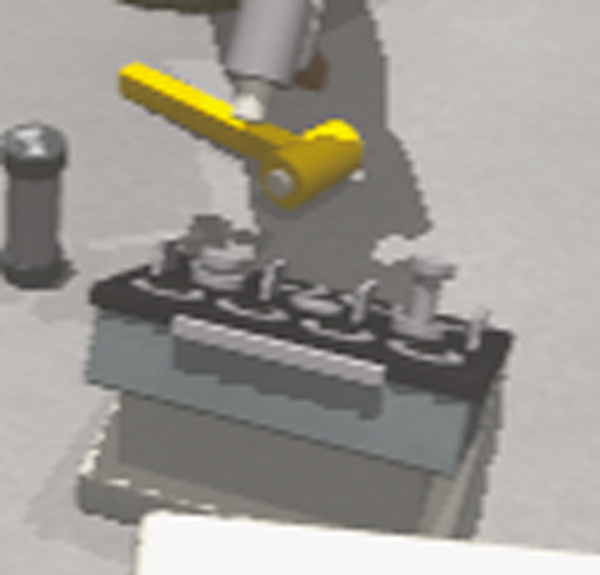

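The right cap is seated low at crop (225,265), while the left is still up at (432,268). The right pin is home. The arm ran past its target, so I'll check whether the mallet turned in the grip.

```bash
python3 - <<'E'
from h import *
from scipy.optimize import least_squares
np.set_printoptions(precision=2,suppress=True)
o=ctrl.get_obs()
def fit(f,pos,rot):
    R=Ro.from_euler("xyz",rot).as_matrix(); w=cloud("scene",np.load(f)).reshape(-1,3); a=(w-pos)@R  # tool frame; mallet: x=+ytool?, z=-ztool
    print("dot tool y with u",R[:,1]@u)
    s=np.sign(R[:,1]@u); m=np.c_[a[:,1]*s,-a[:,0]*s*1,-a[:,2]]*1e3 # mallet-like x,y,z from TCP
    k=(np.abs(m[:,0]-39.5)<35)&(np.abs(m[:,1])<30)&(m[:,2]>-25)&(m[:,2]<45)&(m[:,0]>25); q=m[k]
    def res(p,q): # axis point (p0,p1) at z=18, slopes p2,p3
        dd=np.array([p[2],p[3],1]);dd/=np.linalg.norm(dd); v=q-[p[0],p[1],18]; return np.linalg.norm(np.cross(v,dd),axis=1)-22
    q2=q[(q[:,2]>-12)&(q[:,2]<48)]
    for _ in range(4):
        r=least_squares(res,[39.5,0,0,0],args=(q2,),loss="soft_l1"); q2=q2[np.abs(res(r.x,q2))<4]
    print(len(q2),r.x[:2],"tilt deg x,y",np.degrees(r.x[2:]),"rms",res(r.x,q2).std())
    dd=np.array([r.x[2],r.x[3],1]); ax=q-[r.x[0],r.x[1],18]; 
    t=m[(np.abs(m[:,0]-39.5)<30)&(np.abs(m[:,1])<15)&(m[:,2]>-60)&(m[:,2]<-20)]; print("tip pts",len(t),t.mean(0) if len(t) else 0,t[:,2].min() if len(t) else 0)
fit("pics/d.npy",[.65408,-.20487,.21752],[3.14065,.00129,-1.63637])
fit("pics/e.npy",[.54621,.15309,.17393],[-2.617,.001,-1.668])
fit("pics/f.npy",o["ee_pos"],o["eef_rot"])
E
```

```text
dot tool y with u -0.8651756640901812
242 [37.94  0.14] tilt deg x,y [-0.12  0.21] rms 1.3503345034024554
tip pts 34 [ 45.63  -4.7  -32.35] -42.05348375322405
dot tool y with u -0.999996850766127
270 [37.42 -0.3 ] tilt deg x,y [-0.27  0.32] rms 1.65262996514624
tip pts 75 [ 45.55  -2.   -39.01] -59.980932349583675
dot tool y with u -0.9999290920169179
219 [34.45 -0.04] tilt deg x,y [-8.14  0.73] rms 1.6480734850197474
tip pts 26 [ 49.7   -1.92 -25.23] -31.543463168490728
```

```bash
cat >> h.py <<'E'
Rt2=Ro.from_rotvec(yv*np.radians(8.1))*Rt
def goal2(cap,g): return caps[cap]+n*(g+.0419)-.0384*u
def rel2(cap,g):
    o=ctrl.get_obs(); return np.round((goal2(cap,g)-o["ee_pos"])*100,2),np.round((Rt2*Ro.from_euler("xyz",o["eef_rot"]).inv()).as_rotvec(),3)
E
python3 -c "
from h import *
print(rel2('L',.03),rel2('L',.04))"
```

```text
(array([ 2.63, 12.36, -1.  ]), array([0.017, 0.128, 0.002])) (array([ 2.13, 12.41, -0.14]), array([0.017, 0.128, 0.002]))
```

Request:
carry_out(
  commands=[1,0,2,2,0,0,0,1,0.5,6,2,0,0,0,1,1,10,2,0.008,0.06,0.001,1,2.1,12.4,0,0.017,0.128,0.002,1,2.1,12.4,-0.1,0.017,0.128,0.002,1,2.63,12.36,-1,0.017,0.128,0.002,1,2.63,12.36,-1,0.017,0.128,0.002,1,2.63,12.36,-1,0.017,0.128,0.002],
)

```text
time_s: 9.22
ee_pos: [0.5496, 0.2768, 0.188]
eef_rot: [-2.76, -0.001, -1.667]
force: [-0.6, -0.0, -4.4]
grip_width: 0.0236
```

```bash
python3 -c "
from h import *
o=ctrl.get_obs();print(o['qpos'],o['time_s'],rel2('L',.012),rel2('L',.003))"
```

```text
[ 0.49931617  0.29531532  1.61585383 -0.26541704  0.92691234  2.29331268] 9.2167 (array([ 0.9 ,  0.02, -1.48]), array([ 0.001, -0.   ,  0.001])) (array([ 1.35, -0.02, -2.26]), array([ 0.001, -0.   ,  0.001]))
```

Request:
carry_out(
  commands=[1,0.5,0,-0.8,0,0,0,1,0.9,0.02,-1.48,0,0,0,1,0.9,0.02,-1.48,0,0,0,1,0.9,0.02,-1.48,0,0,0],
)

```text
time_s: 9.55
ee_pos: [0.5586, 0.2766, 0.1728]
eef_rot: [-2.76, -0.001, -1.667]
force: [-0.2, -0.9, -3.5]
grip_width: 0.0237
```

```bash
python3 - <<'E'
from h import *
o=ctrl.get_obs(); print(rel2("L",.002),o["force"])
p,d=viewer.camera("scene"); np.save("pics/g.npy",d); cv2.imwrite("pics/g_full.png",p)
q=cv2.resize(p[165:265,330:430],None,fx=6,fy=6,interpolation=cv2.INTER_CUBIC); cv2.imwrite("pics/g.png",q)
E
```

```text
(array([ 0.5 , -0.  , -0.83]), array([ 0.001, -0.001,  0.001])) [-0.2102657  -0.92661942 -3.54480843]
```

View pics/g.png

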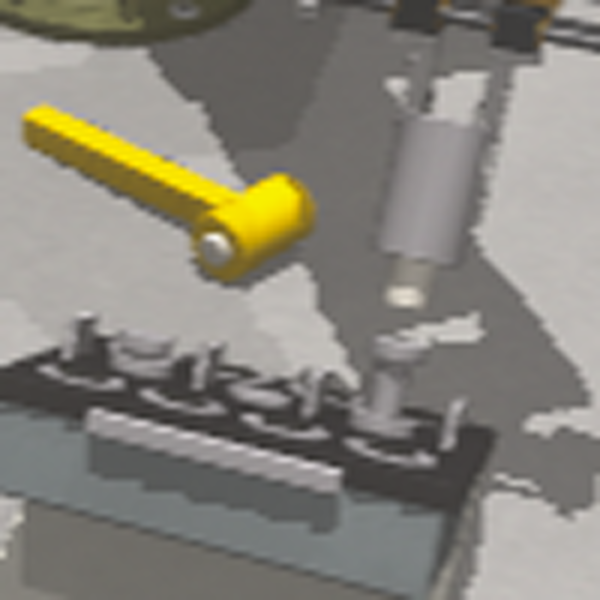

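The tip at crop (406,297) lies in line with the left cap at (398,345), and the right cap still sits home. Next I'll feel for contact.

Request:
carry_out(
  commands=[1,0.5,0,-0.83,0,0,0,1,0.5,0,-0.83,0,0,0,1,0.5,0,-0.83,0,0,0],
)

```text
time_s: 9.85
ee_pos: [0.5636, 0.2766, 0.1643]
eef_rot: [-2.76, -0.001, -1.667]
force: [0.4, 0.7, -3.5]
grip_width: 0.0235
```

Request:
carry_out(
  commands=[1,0.08,-0.01,-0.13,0,0,0,1,0.08,-0.01,-0.13,0,0,0],
)

```text
time_s: 10.02
ee_pos: [0.5644, 0.2765, 0.1628]
eef_rot: [-2.76, -0.002, -1.667]
force: [0.0, 0.4, -3.8]
grip_width: 0.0237
```

Request:
carry_out(
  commands=[1,0.05,0,-0.09,0,0,0,1,0.05,0,-0.09,0,0,0],
)

```text
time_s: 10.18
ee_pos: [0.5649, 0.2765, 0.1618]
eef_rot: [-2.76, -0.002, -1.667]
force: [-0.4, 0.4, -4.2]
grip_width: 0.0241
```

Request:
carry_out(
  commands=[1,0.08,-0.01,-0.13,0,0,0,1,0.08,-0.01,-0.13,0,0,0],
)

```text
time_s: 10.35
ee_pos: [0.5658, 0.2764, 0.1603]
eef_rot: [-2.761, -0.002, -1.667]
force: [0.1, 0.1, -4.6]
grip_width: 0.0236
```

Request:
carry_out(
  commands=[1,0.05,0,-0.09,0,0,0,1,0.05,0,-0.09,0,0,0],
)

```text
time_s: 10.52
ee_pos: [0.5663, 0.2763, 0.1592]
eef_rot: [-2.761, -0.002, -1.667]
force: [0.4, -0.2, -4.0]
grip_width: 0.0236
```

Request:
carry_out(
  commands=[1,0.08,-0.01,-0.13,0,0,0,1,0.08,-0.01,-0.13,0,0,0],
)

```text
time_s: 10.68
ee_pos: [0.5671, 0.2763, 0.158]
eef_rot: [-2.761, -0.002, -1.667]
force: [-3.3, 0.0, -0.5]
grip_width: 0.0238
```

Request:
carry_out(
  commands=[1,0.05,0,-0.09,0,0,0,1,0.05,0,-0.09,0,0,0],
)

```text
time_s: 10.85
ee_pos: [0.5676, 0.2763, 0.1572]
eef_rot: [-2.761, -0.002, -1.667]
force: [-3.6, -0.7, 1.3]
grip_width: 0.0234
```

Request:
carry_out(
  commands=[1,0.05,0,-0.09,0,0,0,1,0.05,0,-0.09,0,0,0],
)

```text
time_s: 11.02
ee_pos: [0.568, 0.2763, 0.1564]
eef_rot: [-2.761, -0.002, -1.667]
force: [-4.9, -1.6, 1.8]
grip_width: 0.0235
```

Request:
carry_out(
  commands=[1,-1.5,0.13,2.6,0,0,0,1,-3.13,0.29,5.46,0,0,0,1,-3.13,0.29,5.46,0,0,0,1,-3.13,0.29,5.46,0,0,0,1,-3.13,0.29,5.46,0,0,0],
)

```text
time_s: 11.43
ee_pos: [0.5367, 0.279, 0.2099]
eef_rot: [-2.762, -0.002, -1.667]
force: [0.6, -0.4, -3.8]
grip_width: 0.0237
```

```bash
python3 - <<'E'
from h import *
o=ctrl.get_obs(); C=np.array([.5669,.2763,.1584]); A=np.array([u,yv,n]).T
print(o["ee_pos"],(o["ee_pos"]-C)@A*1e3,rel2("L",0)[1])
for g in(.02,-.022): print(g,(C+g*n-o["ee_pos"])*100)
E
```

```text
[0.53671872 0.27899524 0.20985087] [-0.51585188 -0.18347735 59.70817781] [ 0.002 -0.002  0.001]
0.02 [ 2.02264852 -0.17454654 -3.41303648]
-0.022 [ 4.11315538 -0.37399838 -7.05034317]
```

Request:
carry_out(
  commands=[1,2.02,-0.17,-3.41,0,0,0,1,4.11,-0.37,-7.05,0,0,0,1,4.11,-0.37,-7.05,0,0,0],
)

```text
time_s: 11.68
ee_pos: [0.5783, 0.2745, 0.1325]
eef_rot: [-2.767, -0.005, -1.667]
force: [-0.2, 0.5, -2.8]
grip_width: 0.0235
```

Request:
carry_out(
  commands=[1,-1.5,0.13,2.6,0,0,0,1,-2.98,0.27,5.18,0,0,0,1,-3.98,0.36,6.9,0,0,0,1,-3.98,0.36,6.9,0,0,0,1,-3.98,0.36,6.9,0,0,0,1,-3.98,0.36,6.9,0,0,0],
)

```text
time_s: 12.18
ee_pos: [0.5385, 0.2776, 0.1992]
eef_rot: [-2.77, -0.007, -1.668]
force: [0.1, 0.6, -4.6]
grip_width: 0.0238
```

```bash
python3 - <<'E'
from h import *
from scipy.optimize import least_squares
np.set_printoptions(precision=2,suppress=True)
o=ctrl.get_obs(); A=np.array([u,yv,n]).T; print(o["force"],o["ee_pos"],o["eef_rot"],o["time_s"])
p,d=viewer.camera("scene"); np.save("pics/k.npy",d); cv2.imwrite("pics/k_full.png",p)
w=cloud("scene",d).reshape(-1,3)
for c in "RL":
    a=(w-caps[c])@A; k=(np.hypot(a[:,0],a[:,1])<.013)&(a[:,2]<.01)&(a[:,2]>-.05); print(c,np.round(np.histogram(a[k,2]*1e3,np.arange(-50,12,4))[0]))
R=Ro.from_euler("xyz",o["eef_rot"]).as_matrix(); a=(w-o["ee_pos"])@R; m=np.c_[-a[:,1],a[:,0],-a[:,2]]*1e3
q=m[(m[:,0]>20)&(m[:,0]<75)&(np.abs(m[:,1])<30)&(m[:,2]>-10)&(m[:,2]<60)]
def res(p,q):
    dd=np.array([p[2],p[3],1]);dd/=np.linalg.norm(dd); return np.linalg.norm(np.cross(q-[p[0],p[1],18],dd),axis=1)-22
r=least_squares(res,[36,0,-.14,0],args=(q,),loss="soft_l1")
for _ in range(4):
    q=q[np.abs(res(r.x,q))<4]; r=least_squares(res,r.x,args=(q,),loss="soft_l1")
print(len(q),r.x,np.degrees(r.x[2:]))
q=cv2.resize(p[165:265,330:430],None,fx=6,fy=6,interpolation=cv2.INTER_CUBIC); cv2.imwrite("pics/k.png",q)
E
```

```text
[ 0.12  0.63 -4.64] [0.54 0.28 0.2 ] [-2.77 -0.01 -1.67] 12.1833
R [0 3 6 8 4 8 5 0 0 0 0 0 0 0 0]
L [ 0  2  6  5  9 10  8  0  0  0  0  0  0  0  0]
303 [34.97 -0.26 -0.22  0.02] [-12.68   0.95]
```

View pics/k.png

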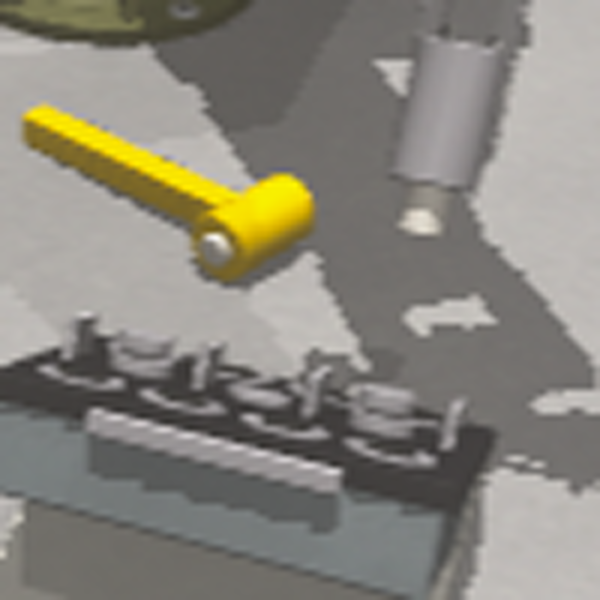

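Both caps now read about 25 mm down, so the two pins are home. The mallet has turned about 12.7° in the grip, so I'll tilt the tool to level it over the stand.

```bash
cat >> h.py <<'E'
ys=np.radians(-3.76)
def park(zlow,th=12.7,xp=.0358,head=(.694,-.2072)):
    Rv=Ro.from_euler("z",ys)*Ro.from_euler("x",np.pi)*Ro.from_euler("z",np.pi/2)
    mx=np.array([np.cos(ys),np.sin(ys),0]); my=np.array([-np.sin(ys),np.cos(ys),0])
    Rp=Ro.from_rotvec(my*np.radians(th))*Rv
    piv=np.array([*head,zlow+.035])-xp*mx; P=piv+Rp.as_matrix()[:,2]*.018
    o=ctrl.get_obs(); return np.round((P-o["ee_pos"])*100,2),np.round((Rp*Ro.from_euler("xyz",o["eef_rot"]).inv()).as_rotvec(),3)
E
python3 -c "
from h import *
print(park(.14))"
```

```text
(array([ 11.59, -48.21,  -4.17]), array([0.055, 0.591, 0.029]))
```

Request:
carry_out(
  commands=[1,-0.5,-1,4,0,0,0,1,0,-5,8,0,0,0,1,1,-9,9,0.01,0.1,0.005,1,3,-13,9,0.02,0.2,0.01,1,4,-17,9,0.03,0.3,0.015,1,5,-21,9,0.037,0.4,0.02,1,6,-25,9,0.045,0.5,0.024,1,7.5,-29,8,0.055,0.591,0.029,1,9,-33,6,0.055,0.591,0.029,1,10,-37,4,0.055,0.591,0.029,1,11,-41,2,0.055,0.591,0.029,1,11.6,-45,0,0.055,0.591,0.029],
)

```text
time_s: 13.23
ee_pos: [0.6492, -0.1457, 0.2103]
eef_rot: [2.918, 0.0, -1.637]
force: [0.5, -0.6, -4.0]
grip_width: 0.0234
```

```bash
python3 -c "
from h import *
print(park(.1))"
```

```text
(array([ 0.52, -5.89, -9.28]), array([-0.001, -0.002,  0.   ]))
```

Request:
carry_out(
  commands=[1,0.52,-3,-1,0,0,0,1,0.52,-5.9,-2,0,0,0,1,0.52,-5.9,-5,0,0,0,1,0.52,-5.9,-8,0,0,0,1,0.52,-5.9,-9.3,0,0,0,1,0.52,-5.9,-9.3,0,0,0,1,0.52,-5.9,-9.3,0,0,0],
)

```text
time_s: 13.82
ee_pos: [0.6544, -0.2047, 0.117]
eef_rot: [2.917, 0.001, -1.636]
force: [0.1, 0.3, -3.1]
grip_width: 0.0235
```

```bash
cat > m.py <<'E'
from h import *
from scipy.optimize import least_squares
np.set_printoptions(precision=4,suppress=True)
def meas(tag,zl,zh,view=True):
    o=ctrl.get_obs(); print(o["ee_pos"],o["force"],o["time_s"])
    p,d=viewer.camera("scene"); w=cloud("scene",d).reshape(-1,3)
    q=w[(np.abs(w[:,0]-.70)<.05)&(np.abs(w[:,1]+.205)<.05)]
    top=q[(q[:,2]>zh-.012)&(q[:,2]<zh+.015)&(np.hypot(q[:,0]-.694,q[:,1]+.207)<.016)]
    print("head top z med",np.median(top[:,2]),len(top),"plane",np.linalg.lstsq(np.c_[top[:,:2]-top[:,:2].mean(0),np.ones(len(top))],top[:,2],rcond=None)[0])
    s=q[(q[:,2]>zl+.006)&(q[:,2]<zh-.006)&(q[:,0]>.69)]
    zm=(zl+zh)/2
    def res(a,s):
        dd=np.array([a[2],a[3],1]);dd/=np.linalg.norm(dd); return np.linalg.norm(np.cross(s-[a[0],a[1],zm],dd),axis=1)-.022
    r=least_squares(res,[.694,-.207,0,0],args=(s,))
    for _ in range(4): s=s[np.abs(res(r.x,s))<.004]; r=least_squares(res,r.x,args=(s,))
    print("axis",len(s),r.x[:2],"lean deg",np.degrees(r.x[2:]))
    if view:
        cx,cy=map(int,proj("scene",[.65,-.2,.09])); c=p[cy-60:cy+60,cx-70:cx+70]; cv2.imwrite(f"pics/{tag}.png",cv2.resize(c,None,fx=5,fy=5,interpolation=cv2.INTER_CUBIC))
    return p,d
E
python3 -c "
from m import *
meas('l',.1,.17)"
```

```text
[ 0.6544 -0.2047  0.117 ] [ 0.1407  0.2991 -3.1172] 13.8167
head top z med 0.1748501383004438 49 plane [-0.017   0.0156  0.1747]
axis 210 [ 0.6933 -0.2069] lean deg [ 0.0401 -0.441 ]
```

View pics/l.png

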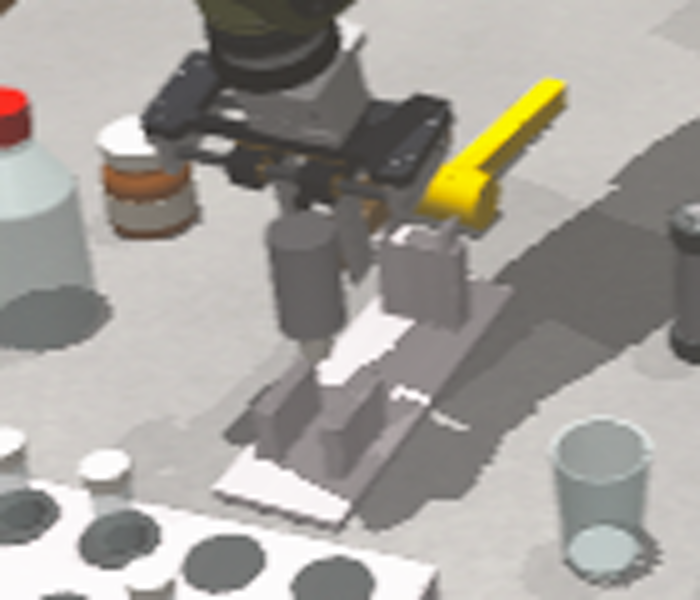

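The mallet is level and lined up: the tip at crop (315,350) is above the gap between the rails at (320,400), and the lower face is about 52 mm above rest. Lowering now.

Request:
carry_out(
  commands=[1,-0.1,0,-2,0,0,0,1,-0.1,0,-3.5,0,0,0,1,-0.1,0,-4.6,0,0,0,1,-0.1,0,-4.8,0,0,0,1,-0.1,0,-4.8,0,0,0,1,-0.1,0,-4.8,0,0,0],
)

```text
time_s: 14.37
ee_pos: [0.6546, -0.2049, 0.072]
eef_rot: [2.921, -0.001, -1.636]
force: [0.4, -0.2, -4.4]
grip_width: 0.0235
```

Request:
carry_out(
  commands=[1,0,0,-0.15,0,0,0,1,0,0,-0.15,0,0,0],
)

```text
time_s: 14.53
ee_pos: [0.6551, -0.205, 0.0717]
eef_rot: [2.923, -0.001, -1.636]
force: [0.9, -0.3, -4.3]
grip_width: 0.0235
```

Request:
carry_out(
  commands=[1,0,0,-0.1,0,0,0,1,0,0,-0.1,0,0,0],
)

```text
time_s: 14.7
ee_pos: [0.6553, -0.2051, 0.0711]
eef_rot: [2.924, -0.001, -1.636]
force: [-1.4, 0.3, -4.5]
grip_width: 0.0237
```

```bash
python3 -c "
from m import *
print(ctrl.get_obs()['qpos'],ctrl.get_obs()['moment'],park(.052))
meas('x',.058,.128,False)"
```

```text
[-0.3335  0.8658  0.9797 -0.0588  1.5063  1.3127] [-0.0644 -0.29    0.0507] (array([-0.1 ,  0.05, -0.17]), array([ 0.002,  0.004, -0.   ]))
[ 0.6553 -0.2051  0.0711] [-1.4218  0.3034 -4.522 ] 14.7
head top z med 0.12908447593989508 48 plane [ 0.0109 -0.0039  0.129 ]
axis 202 [ 0.6937 -0.2073] lean deg [0.4848 0.3859]
```

Request:
carry_out(
  commands=[1,-0.1,0,-0.3,0,0,0,1,-0.1,0,-0.3,0,0,0,1,-0.1,0,-0.3,0,0,0],
)

```text
time_s: 15.0
ee_pos: [0.6541, -0.205, 0.0677]
eef_rot: [2.923, -0.001, -1.636]
force: [-1.0, 0.0, -4.5]
grip_width: 0.0236
```

```bash
python3 -c "
from m import *
o=ctrl.get_obs();print(o['qpos'],o['tau'],o['moment'])
p,d=meas('o',.058,.128)
cx,cy=map(int,proj('scene',[.58,-.2,.11])); cv2.imwrite('pics/o.png',cv2.resize(p[cy-55:cy+55,cx-60:cx+60],None,fx=6,fy=5.4,interpolation=cv2.INTER_CUBIC))"
```

```text
[-0.334   0.8666  0.9865 -0.0589  1.4995  1.3127] [ -0.0155 -83.1014 -35.6341  -0.1855   0.7016  -0.0043] [ 0.0368 -0.2329 -0.0176]
[ 0.6541 -0.205   0.0677] [-1.0003  0.0254 -4.5193] 15.0
head top z med 0.12554198210608553 46 plane [ 0.0569 -0.0008  0.1257]
axis 198 [ 0.6923 -0.2072] lean deg [-0.3807 -0.7233]
```

View pics/o.png

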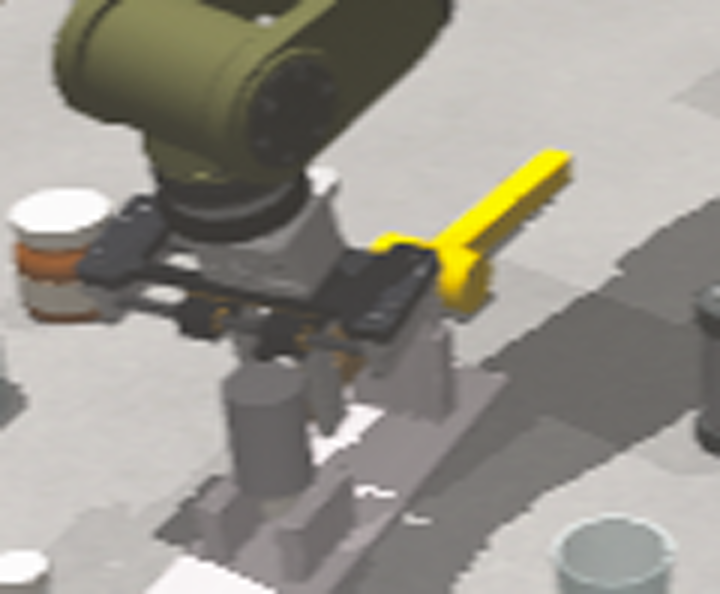

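The tool was only at its reach limit, and easing back 1 mm let it descend. The head is over the rails at crop (265,490), about 4 mm above rest.

Request:
carry_out(
  commands=[1,-0.12,0,-0.25,0,0,0,1,-0.12,0,-0.25,0,0,0,1,-0.12,0,-0.25,0,0,0],
)

```text
time_s: 15.3
ee_pos: [0.6528, -0.205, 0.0651]
eef_rot: [2.923, -0.001, -1.636]
force: [0.3, -0.3, -3.7]
grip_width: 0.0236
```

Request:
carry_out(
  commands=[1,-0.04,0,-0.12,0,0,0,1,-0.04,0,-0.12,0,0,0,1,-0.04,0,-0.12,0,0,0],
)

```text
time_s: 15.55
ee_pos: [0.6525, -0.2051, 0.0642]
eef_rot: [2.923, -0.001, -1.636]
force: [1.5, -0.1, -1.1]
grip_width: 0.0242
```

Request:
carry_out(
  commands=[-0.6,0,0,0,0,0,0,-0.6,0,0,0,0,0,0,-0.6,0,0,0,0,0,0,-0.6,0,0,0,0,0,0,-0.6,0,0,0,0,0,0,-0.6,0,0,0,0,0,0,-0.6,0,0,0,0,0,0,-0.6,0,0,0,0,0,0],
)

```text
time_s: 16.22
ee_pos: [0.6525, -0.2051, 0.0642]
eef_rot: [2.923, -0.001, -1.636]
force: [-0.3, -0.3, -0.3]
grip_width: 0.0733
```

Request:
carry_out(
  commands=[-0.6,-0.6,0,2,0,0,0,-0.6,-1.2,0,5,0,0,0,-0.6,-2,0,9,0,0,0,-0.6,-3,0,13,0,0,0,-0.6,-6,0,16,0,0,0,-0.6,-10,0,17,0,0,0,-0.6,-14,-1,18,0,0,0,-0.6,-18,-3,18,0,0,0,-0.6,-22,-5,18,0,0,0,-0.6,-26,-7,18,0,0,0,-0.6,-30,-9,18,0,0,0,-0.6,-30,-9,18,0,0,0],
)

```text
time_s: 17.22
ee_pos: [0.349, -0.2965, 0.2447]
eef_rot: [2.923, -0.002, -1.638]
force: [-0.2, -0.6, -0.6]
grip_width: 0.0752
```

```bash
python3 - <<'E'
from m import *
p,d=meas('z',.052,.122,False); A=np.array([u,yv,n]).T; w=cloud("scene",d).reshape(-1,3)
for c in "RL":
    a=(w-caps[c])@A; k=(np.hypot(a[:,0],a[:,1])<.013)&(a[:,2]<.01)&(a[:,2]>-.05); print(c,np.histogram(a[k,2]*1e3,np.arange(-50,12,4))[0])
p2,d2=viewer.camera("top"); p0=cv2.imread("pics/top0.png"); w2=cloud("top",d2)
hsv=cv2.cvtColor(p2,cv2.COLOR_BGR2HSV); m=(hsv[...,0]>8)&(hsv[...,0]<22)&(hsv[...,1]>80)&(w2[...,2]>.085)&(w2[...,2]<.115)
P=w2[m];P=P[(P[:,0]>.35)&(P[:,0]<.7)&(P[:,1]<0)&(P[:,1]>-.35)]; mu=P.mean(0); v=np.linalg.svd((P-mu)[:,:2])[2][0]; print("handle",mu,v,len(P))
q=cv2.resize(p[130:300,200:430],None,fx=3.4,fy=3.4,interpolation=cv2.INTER_CUBIC); cv2.imwrite("pics/z.png",q)
for t in("cell","beaker","clear","amber","wash","jar"):
    for r in nets.silhouettes("top",t)[:1]: print(t,np.median(w2[r["region"]&(d2>0)],0))
E
```

```text
[ 0.349  -0.2965  0.2447] [-0.2383 -0.5755 -0.5888] 17.2167
head top z med 0.12166702631029343 51 plane [-0.031   0.0115  0.1217]
axis 191 [ 0.6908 -0.2068] lean deg [-0.2004 -0.233 ]
R [ 0  1  6  5  6 10  4  0  0  0  0  0  0  0  0]
L [ 1  3  4  7  8 10  7  0  0  0  0  0  0  0  0]
handle [ 0.5858 -0.1984  0.0977] [-0.9982  0.0603] 419
cell [ 0.5142 -0.0001  0.1103]
beaker [ 0.7466 -0.0029  0.0358]
clear [ 0.6133 -0.4425  0.1231]
amber [0.5738 0.4357 0.1161]
wash [0.4262 0.4432 0.1004]
jar [ 0.4839 -0.4357  0.073 ]
```

View pics/z.png

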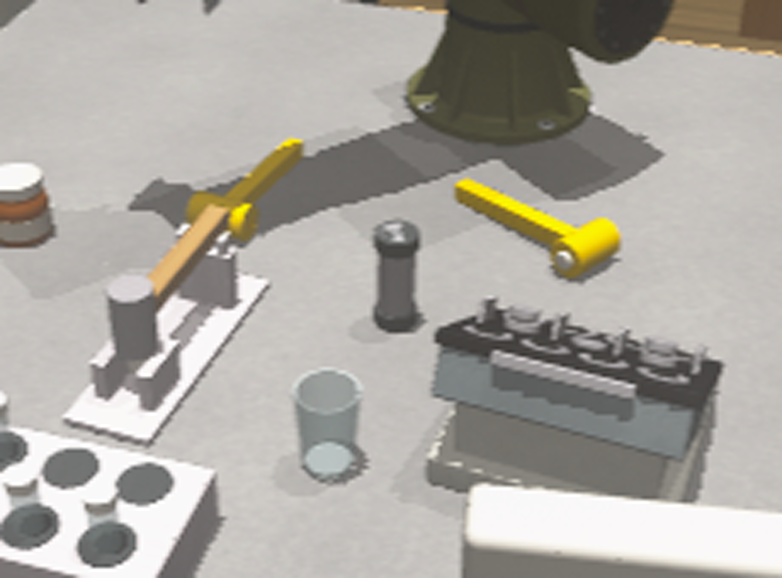

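The mallet is back in its stand, with the head on the rails at (133,330) and the handle in the fork at (215,235). Both caps are down at (523,320) and (660,355), and everything else is where it was.

```bash
python3 -c "
from station import ticket
print(ticket.hand_in())"
```

```text
the job is handed in; nothing more can be done
None
```

Both lock pins are home and the mallet is back in its stand. I handed the job in at about 17 s of the 59 s allowed. Each pin took one brisk blow along its own slope, struck with the wooden-handled mallet, after I felt for the cap with a light touch of about 4–7 N.

**Last checks**
- **Pins:** both caps read about 25 mm below their raised position in the depth image, to within the 4 mm bins I used. They also look fully down in the final picture.
- **Mallet:** the head top is at 0.122 m, it stands upright to 0.3°, and the handle line matches the start to about 1 mm. The head sits 1–2 mm nearer the fork than before.
- **Surroundings:** the cell, beaker, bottles and yellow mallets look where they were. The jar's median position read 6 mm off, which I put down to a partly different view of it. The arm went nowhere near the jar while low.

**What did not go as planned**
- **Overshoot:** the arm ran past its commanded stop by about 8 mm on the right blow and 5 mm on the left. The mallet turned about 8° and then 5° in the grip, which took up part of that.
- **Pads:** the wrist force read after each blow showed no load left on the rubber pads. I could not see the peak compression, so I can't rule out that a pad was pressed harder for a moment.
- **Left blow:** before striking it I tilted the tool so the mallet was square to the cap again.
- **Return to the stand:** I set the mallet down with the tool tilted to make up for the turn. It stopped at its reach limit a few millimetres above the rails, so I eased it back and then lowered it until it touched.

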